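# Fit the pressure plate of the membrane press over its two dowel pins

## Robot

A 6-joint arm with a two-finger parallel gripper is mounted at the origin on a cart in front of the work surface, level with it; the furniture and walls round the work are solid. World frame = base frame: x ahead of the robot, y to its left, z up, the work surface at z = 0. Lengths are in m, angles in rad, forces in N, time in s.
With the tool pointing down it reaches from about 0.35 to 0.975 m from the base axis. Payload 7.1 kg.
Tool frame: the origin (TCP) lies at the very end of the fingers, on their centre line; the grasp point (between the pads) lies hold_point_z behind it (hold_point_z is the distance from the TCP to the grasp point, in m); x points along the fingers, y is the direction in which the jaws open and shut, and the axes are right-handed (so a half turn about x gives the same grasp; the last joint's range is limited). The gripper opens to 88 mm and grips with 3 to 60 N. Pads are 20 mm wide; open, the fingers measure 115 mm over their backs; the gripper's body (75 mm by 178 mm) begins 61 mm behind the grasp point.
Start: joints at [-1.211, 0.423, 1.63, -0, 1.089, -0.019], TCP at [0.231, -0.581, 0.223] pointing down, gripper open.
Joint ranges: [-3, 3], [-0.9, 2.11], [0.09, 2.58], [-1.31, 4.45], [0.11, 2.69], [-2.54, 2.54]. Speed limits (rad/s): [2.39, 2.39, 3.01, 3.14, 3.14, 3.14].

## Interface

Orientations are given as a 3x3 rotation matrix whose columns are the frame's x, y, z axes.
In Python, from workcell import get_state, capture, camera_info, hand_in, regions_of, place_of, hold_point_z gives the robot as it stands.
- The arm moves only by the tool carry_out, never from a script. Its argument "steps" is a list of rows, each a list of 7 numbers: the shift along the tool's x, y, z in m, then the turn, a rotation vector about the tool's x, y, z in degrees, then the opening, from 0 (shut) to 1 (fully open). A call has 1 to 12 rows; each row shifts and turns the commanded pose from where the row before left it, along the tool's axes as they then stand; what a row does not reach is not made up. A row lasts 1/10 s, in which the tool goes at most 50 mm and 8.59 degrees, less where a joint would pass 70% of its speed; a pose out of reach is approached as far as the arm can. A call is refused whole if a number of a shift passes 0.05 or a number of a turn 8.59, either way. A call with a gripper value outside its range is refused whole. The fingers move at their own pace and stop on an object; "force" is the grip in N (left out, the last holds). Time passes only in rows, so rows that do not move let the fingers close. It gives the time, the measured TCP pose, the force and the opening at its end, in the units of the state.
- get_state(): the state, without advancing time (a new reading comes with each control period).
- capture(name): name is "side" or "top"; returns (picture, depth): 480x640x3 uint8, red, green, blue; 480x640 float32, m along the optical axis (not along the pixel's ray), 0 where there is no reading.
- camera_info(name): a dict with "intrinsics" (3x3 intrinsics, pixels), "T" (4x4, takes a point from camera to world coordinates). Camera axes: x right, y down, z forward; pixel columns grow to the right and rows downward; lengths in m; the calibration is good to about 2 mm. A picture is of the moment at which its call begins. camera_info takes no time and is no camera call.
- hand_in(): hands the job in, once; it reports no verdict.
Trained networks look in the newest picture that a camera, given by its name, has taken for a name from the list of things; names that differ only in an ending like _2 or _b are one class to them, and where a whole thing is asked for, a point or a joint stands for the part that bears it (a point fixed in the world has none). Each returns a list of dicts, best first, with "confidence" (0 to 1); they miss things now and then, are a little off and sometimes report something else, mostly with a low value. They report only what shows in the picture. A call takes as long as a camera call.
- regions_of(name, camera): "region" (480x640 bool, what is visible of it) and "uv" ([column, row] in pixels, amid what is visible of it).
- place_of(name, camera): "uv" ([column, row] in pixels: a listed point, or the origin of a listed thing).
The state is a dict: "time": time; "joints": joint angles; "dq": joint speeds; "tau": joint torques, N m; "tcp_pos": TCP position; "ee_rot": TCP orientation; "contact_force": force on the tool from outside, world axes, zero at the start; "ft_torque": the same for the moment, N m; "width": opening from 0.0 (shut) to 1.0 (fully open).
Only numpy, scipy, OpenCV 4.12 (cv2) and the standard library are available. Lean on these libraries where they do the work, as an engineer would, in place of code of your own. Each camera call takes 0.05 s, during which the arm holds its last target.

## Task

Close the small membrane press on the bench: take the loose metal pressure plate by its black bridge handle, set it lengthwise along the press and lower it level over both upright dowel pins, feeling for where the pins are, until it lies flat on the rubber pad. Keep hold of the plate until the pins are well into both holes, then let it go lying flush, and leave the other things where they are.

Things in the scene. Friction and masses are not known exactly. Their poses are not given: they have to be found in the camera images.
- pressure_plate: Loose flat aluminium plate, 70 (x) x 140 (y) x 10 (z) mm, 0.26 to 0.49 kg, lying flat, handle up, yaw within 0.5 rad of the robot's. Origin: centre of its underside; z up, y along its length. Through holes, chamfered 2 mm: round, 10 mm diameter, at y = +50 mm; slot 10 (x) by 14 (y) mm at y = -50 mm. Pins are 8 mm. Either end may go to either pin.
- plate_handle (a point): Centre of the plate's black bridge handle, 43 mm above the middle of the plate's underside. The handle is a bar along the plate's y, 14 mm wide (x), 14 mm high, 84 mm long, on two posts at y = +-36 mm; the 26 mm below it is free between y = -30 and +30 mm. Axes as the plate's.
- press_base: Membrane press, fixed: aluminium slab 110 (x) x 160 (y) x 14 mm with a raised bed 92 x 72 mm in the middle. Origin: centre of the slab's underside; z up, y along its length; yaw within 0.3 rad of the robot's. On the slab past the bed's ends, at y = +50 and -50 mm, stand grey blocks 22 x 18 mm, top z = 25.5 mm, each with an upright steel dowel pin 8 mm thick, top z = 44 mm, its last 3 mm tapering to 5 mm.
- press_pad (a point): Centre of the top of the black rubber pad on the bed, 30 mm above the press's origin, axes as the press's. The pin blocks are tied together and locked at an adjustable, unmeasured setting: both pins have the same x, anywhere from -18 to +18 mm from here; feel for it (or see it). Closed, the plate's underside lies on the pad, its origin at y = 0 and at the pins' x, its y along the press's.
- filter_1: Bystander, to be left alone: white inline filter disc, 48 mm across, 46 mm high, lying flat. Origin: under its middle.
- spare_cap: Bystander, to be left alone: pale grey screw cap, 64 mm across, 24 mm high. Origin: under its middle.
- filter_2: Bystander, to be left alone: white inline filter disc, 48 mm across, 46 mm high, lying flat. Origin: under its middle.
- funnel: Bystander, to be left alone: green funnel standing mouth down, 72 mm across, 80 mm high. Origin: under its middle.
- tape_red: Bystander, to be left alone: small roll of black tape, 53 mm across, 19 mm high. Origin: under its middle.
- torch: Bystander, to be left alone: black torch lying down, 112 mm long, 37 mm thick. Origin: under its middle.
- marker_0: Bystander, to be left alone: white marker pen with a dark cap, lying, 130 mm long, 18 mm thick. Origin: under its middle.
- spanner_1: Bystander, to be left alone: steel spanner lying flat, 158 mm long, 7 mm thick. Origin: under its middle.

How it is judged:
By the outcome, as a careful person would: the job done as asked, in the order asked, and still so for the second after the job is handed in, with the robot touching nothing.
It also fails if it takes over 61 s, if anything falls off the work surface, if the arm or the gripper's body presses on something with over 40 N, if the wrist force passes 120 N, or if a joint passes its speed limit or range.

## Working session

There is one attempt and no reset: what is moved stays moved. The work goes in short steps, Python scripts to look and compute and a tool call to move; the robot and the scene stay as the last step left them, time stands still between calls to the robot, and variables do not carry over. Pictures are saved under pics/ and viewed, and the job is handed in when it is done.

Besides the shell and the picture viewer there is one more tool, called after "Request:" as a command line: name --pt "numbers of a row" for each row, then --argument value for the rest. carry_out: Moves the arm, as the interface text tells. Its arguments: {"type":"object","properties":{"steps":{"type":"array"},"force":{"type":"number"}},"required":["steps"]}

```bash
mkdir -p pics; ls
python3 - <<'E'
from workcell import *
import cv2,numpy as np
s=get_state(); print({k:np.round(v,3).tolist() for k,v in s.items()}); print(hold_point_z if not callable(hold_point_z) else hold_point_z())
for n in ["top","side"]:
    p,d=capture(n); cv2.imwrite(f"pics/{n}0.png",p[:,:,::-1]); np.save(f"{n}0.npy",d)
    ci=camera_info(n); print(n,np.round(ci["intrinsics"],1).tolist(),np.round(ci["T"],3).tolist())
E
```

```text
pics
{'time': 0.0, 'joints': [-1.211, 0.424, 1.631, -0.0, 1.089, -0.019], 'dq': [-0.0, -0.001, 0.0, 0.0, -0.001, 0.001], 'tau': [0.0, -54.463, -27.366, 0.064, 0.023, -0.0], 'tcp_pos': [0.231, -0.58, 0.222], 'ee_rot': [[-0.001, 0.37, -0.929], [0.001, -0.929, -0.37], [-1.0, -0.001, -0.0]], 'contact_force': [-0.961, 0.302, -1.43], 'ft_torque': [0.003, 0.002, 0.025], 'width': 0.999}
0.0187
top [[498.0, 0.0, 322.5], [0.0, 498.0, 242.3], [0.0, 0.0, 1.0]] [[0.275, -0.891, 0.362, 0.126], [-0.961, -0.26, 0.092, -0.091], [0.012, -0.373, -0.928, 1.105], [0.0, 0.0, 0.0, 1.0]]
side [[577.4, 0.0, 318.0], [0.0, 577.4, 233.5], [0.0, 0.0, 1.0]] [[0.901, -0.213, 0.377, -0.012], [-0.433, -0.446, 0.783, -1.107], [0.002, -0.869, -0.494, 0.772], [0.0, 0.0, 0.0, 1.0]]
```

View pics/top0.png

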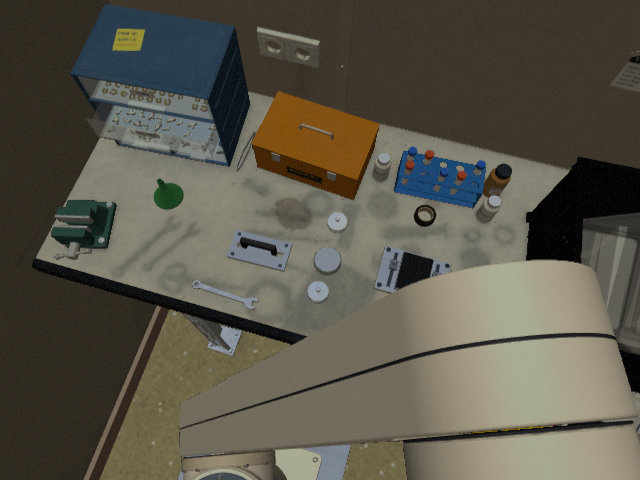

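View pics/side0.png

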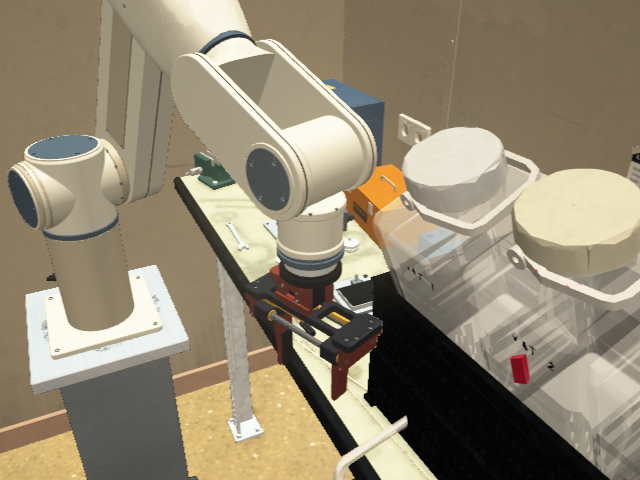

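The top view shows the plate near (260,250) with its handle at (258,244). The press is at about (413,272), its lower part hidden by the arm. Next I'll measure the plate.

```bash
cat > h.py <<'E'
from workcell import *
import cv2,numpy as np
def pts(name,d,mask):
    ci=camera_info(name);K=ci["intrinsics"];T=ci["T"]
    v,u=np.nonzero(mask&(d>0)); z=d[v,u]
    c=np.stack([(u-K[0][2])/K[0][0]*z,(v-K[1][2])/K[1][1]*z,z,np.ones_like(z)])
    return (np.array(T)@c)[:3].T
def atz(name,uv,z):
    ci=camera_info(name);K=np.array(ci["intrinsics"]);T=np.array(ci["T"])
    r=T[:3,:3]@np.linalg.inv(K)@np.array([uv[0],uv[1],1.]); o=T[:3,3]
    return o+r*(z-o[2])/r[2]
def proj(name,P):
    ci=camera_info(name);K=np.array(ci["intrinsics"]);T=np.linalg.inv(np.array(ci["T"]))
    c=T[:3,:3]@np.array(P)+T[:3,3]; p=K@c; return p[:2]/p[2]
E
python3 - <<'E'
from h import *
p,d=capture("top")
for n in ["pressure_plate","press_base"]:
    for r in regions_of(n,"top")[:2]:
        m=r["region"];P=pts("top",d,m);print(n,r["confidence"],m.sum(),r["uv"],P.mean(0).round(4),np.percentile(P[:,2],[2,25,50,75,98]).round(3))
        lo,hi=(0.004,0.016) if n=="pressure_plate" else (0.005,0.06)
        Q=P[(P[:,2]>lo)&(P[:,2]<hi)]
        print(cv2.minAreaRect(P[:,:2].astype(np.float32)),cv2.minAreaRect(Q[:,:2].astype(np.float32)))
        H=P[P[:,2]>0.035];print("high",len(H),H.mean(0) if len(H) else 0, cv2.minAreaRect(H[:,:2].astype(np.float32)) if len(H)>3 else 0)
for n,z in [("pressure_plate",0),("plate_handle",.043),("press_base",0),("press_pad",.03)]:
    for r in place_of(n,"top")[:2]: print(n,r["confidence"],np.round(r["uv"],1),atz("top",r["uv"],z).round(4))
c=p[215:345,200:480,::-1]; 
cv2.imwrite("pics/c1.png",cv2.resize(c[10:70,20:110],None,fx=8,fy=8,interpolation=cv2.INTER_CUBIC))
cv2.imwrite("pics/c2.png",cv2.resize(c[15:85,160:260],None,fx=7,fy=7,interpolation=cv2.INTER_CUBIC))
E
```

```text
pressure_plate 0.58 1726 [261.9, 249.7] [0.4907 0.1548 0.015 ] [0.001 0.008 0.01  0.012 0.051]
((0.4967203736305237, 0.1582118272781372), (0.07728065550327301, 0.14364874362945557), 1.7205959558486938) ((0.4937792420387268, 0.15674492716789246), (0.07187309116125107, 0.14100489020347595), 1.197495460510254)
high 251 [0.49257195 0.15505627 0.04769937] ((0.4932837188243866, 0.15631091594696045), (0.015806855633854866, 0.08404778689146042), 2.234982490539551)
press_base 0.8 1926 [405.7, 273.7] [ 0.5378 -0.1839  0.0214] [0.01  0.014 0.018 0.03  0.033]
((0.5309014320373535, -0.20235444605350494), (0.15918835997581482, 0.11756438761949539), 86.73863983154297) ((0.530908465385437, -0.20450691878795624), (0.15912435948848724, 0.112496018409729), 89.39966583251953)
high 8 [ 0.53641957 -0.19324481  0.03587306] ((0.52895587682724, -0.19079190492630005), (0.04686246067285538, 0.08551563322544098), 69.96516418457031)
pressure_plate 0.71 [263.2 252.4] [0.4932 0.1469 0.    ]
plate_handle 0.87 [258.8 242.7] [0.4987 0.1549 0.043 ]
plate_handle 0.69 [317.  295.2] [ 0.4164 -0.0081  0.043 ]
press_base 0.84 [410.1 277. ] [ 0.5307 -0.2011  0.    ]
press_base 0.64 [261.8 250.6] [ 0.4966  0.1515 -0.    ]
press_pad 0.78 [415.7 275.1] [ 0.5277 -0.2093  0.03  ]
```

View pics/c1.png

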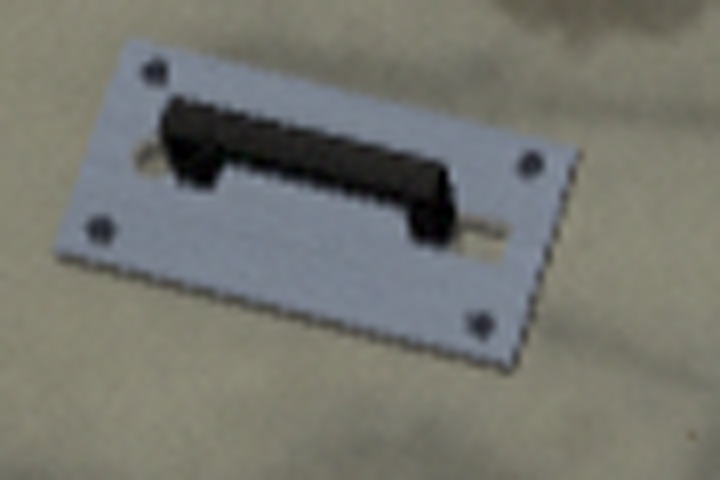

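View pics/c2.png

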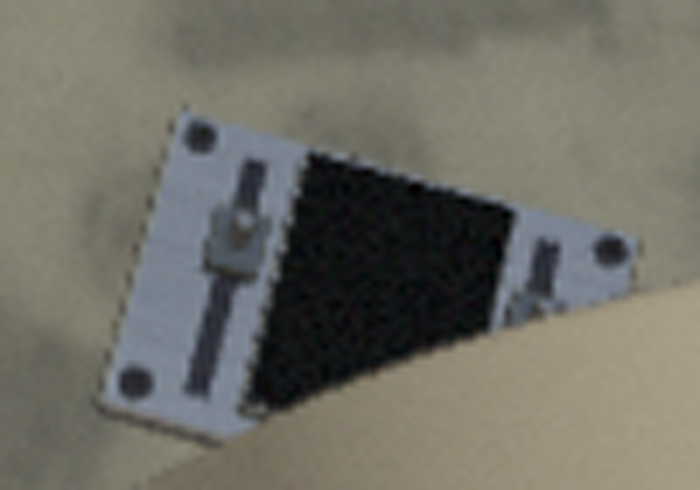

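```bash
cat >> h.py <<'E'
from scipy.spatial.transform import Rotation as Rn
def Rtool(yaw):  # tool down, tool y along (cos yaw, sin yaw)
    y=np.array([np.cos(yaw),np.sin(yaw),0]);x=np.array([0,0,-1.]);return np.stack([x,y,np.cross(x,y)],1)
def plan(pos,yaw,n):
    s=get_state();R0=np.array(s["ee_rot"]);p=np.array(s["tcp_pos"]);R1=Rtool(yaw)
    rv=(Rn.from_matrix(R0.T@R1)).as_rotvec();dR=Rn.from_rotvec(rv/n).as_matrix();step=(np.array(pos)-p)/n
    R=R0
    for i in range(n):
        t=R.T@step; print(np.round(t,4).tolist(),np.round(np.degrees(rv/n),2).tolist()); R=R@dR
E
python3 - <<'E'
from h import *
C=np.array([[128,38],[580,150],[512,370],[58,255]])/8+np.array([220,225])-0.44
W=np.array([atz("top",c,.01) for c in C]);print(W.round(4));print(W.mean(0));
for a,b in [(0,1),(3,2),(0,3),(1,2)]: 
  e=W[a]-W[b]; print(np.linalg.norm(e).round(4), np.degrees(np.arctan2(e[1],e[0])).round(2))
pin=np.array([243,222])/7+[360,230]-0.43;print("pin top",atz("top",pin,.044))
E
```

```text
[[0.5274 0.2268 0.01  ]
 [0.5308 0.0866 0.01  ]
 [0.4598 0.0851 0.01  ]
 [0.4566 0.2231 0.01  ]]
[0.49366362 0.15539857 0.01      ]
0.1403 91.38
0.1381 91.36
0.071 3.02
0.071 1.22
pin top [ 0.54118566 -0.15423322  0.044     ]
```

```bash
python3 -c "
from h import *
plan([0.494,0.156,0.15],np.radians(1.6),20)"
```

```text
[0.0036, -0.0294, -0.0258] [-3.49, -0.0, 0.0]
[0.0036, -0.0277, -0.0276] [-3.49, -0.0, 0.0]
[0.0036, -0.026, -0.0292] [-3.49, -0.0, 0.0]
[0.0036, -0.0242, -0.0307] [-3.49, -0.0, 0.0]
[0.0036, -0.0222, -0.0322] [-3.49, -0.0, 0.0]
[0.0036, -0.0202, -0.0335] [-3.49, -0.0, 0.0]
[0.0036, -0.0182, -0.0346] [-3.49, -0.0, 0.0]
[0.0036, -0.016, -0.0357] [-3.49, -0.0, 0.0]
[0.0036, -0.0138, -0.0366] [-3.49, -0.0, 0.0]
[0.0036, -0.0116, -0.0374] [-3.49, -0.0, 0.0]
[0.0036, -0.0093, -0.038] [-3.49, -0.0, 0.0]
[0.0036, -0.0069, -0.0385] [-3.49, -0.0, 0.0]
[0.0036, -0.0046, -0.0388] [-3.49, -0.0, 0.0]
[0.0036, -0.0022, -0.039] [-3.49, -0.0, 0.0]
[0.0036, 0.0002, -0.0391] [-3.49, -0.0, 0.0]
[0.0036, 0.0026, -0.039] [-3.49, -0.0, 0.0]
[0.0036, 0.0049, -0.0388] [-3.49, -0.0, 0.0]
[0.0036, 0.0073, -0.0384] [-3.49, -0.0, 0.0]
[0.0036, 0.0096, -0.0379] [-3.49, -0.0, 0.0]
[0.0036, 0.0119, -0.0372] [-3.49, -0.0, 0.0]
```

Request:
carry_out --pt "0.0036 -0.029 -0.026 -3.5 0 0 0.7" --pt "0.0036 -0.028 -0.028 -3.5 0 0 0.7" --pt "0.0036 -0.026 -0.029 -3.5 0 0 0.7" --pt "0.0036 -0.024 -0.031 -3.5 0 0 0.7" --pt "0.0036 -0.022 -0.032 -3.5 0 0 0.7" --pt "0.0036 -0.02 -0.0335 -3.5 0 0 0.7" --pt "0.0036 -0.018 -0.0346 -3.5 0 0 0.7" --pt "0.0036 -0.016 -0.0357 -3.5 0 0 0.7" --pt "0.0036 -0.0138 -0.0366 -3.5 0 0 0.7" --pt "0.0036 -0.0116 -0.0374 -3.5 0 0 0.7" --pt "0.0036 -0.0093 -0.038 -3.5 0 0 0.7" --pt "0.0036 -0.007 -0.0385 -3.5 0 0 0.7"

```text
time: 1.65
tcp_pos: [0.3901, -0.1377, 0.1797]
ee_rot: [[0.001, 0.898, -0.441], [-0.0, -0.441, -0.898], [-1.0, 0.001, -0.0]]
contact_force: [0.9, -1.0, -0.3]
width: 0.697
```

Request:
carry_out --pt "0.0036 -0.0046 -0.0388 -3.5 0 0 0.7" --pt "0.0036 -0.0022 -0.039 -3.5 0 0 0.7" --pt "0.0036 0.0002 -0.039 -3.5 0 0 0.7" --pt "0.0036 0.0026 -0.039 -3.5 0 0 0.7" --pt "0.0036 0.005 -0.0388 -3.5 0 0 0.7" --pt "0.0036 0.0073 -0.0384 -3.5 0 0 0.7" --pt "0.0036 0.0096 -0.0379 -3.5 0 0 0.7" --pt "0.0036 0.0119 -0.0372 -3.5 0 0 0.7" --pt "0 0 0 0 0 0 0.7" --pt "0 0 0 0 0 0 0.7"

```text
time: 2.65
tcp_pos: [0.4941, 0.156, 0.1504]
ee_rot: [[-0.001, 1.0, 0.031], [-0.0, 0.031, -1.0], [-1.0, -0.001, 0.0]]
contact_force: [-0.6, -0.7, 0.1]
width: 0.695
```

Run:
```python
from h import *
for n in ["top","side"]:
    p,d=capture(n); cv2.imwrite(f"pics/{n}1.png",p[:,:,::-1]); np.save(f"{n}1.npy",d)
p,d=capture("top");cv2.imwrite("pics/c3.png",cv2.resize(p[230:320,360:460,::-1],None,fx=7,fy=6.5,interpolation=cv2.INTER_CUBIC))
plan([0.494,0.156,0.0245],np.radians(1.6),4)
```

```text
[0.0315, 0.0001, -0.0004] [0.01, 0.0, 0.01]
[0.0315, 0.0001, -0.0004] [0.01, 0.0, 0.01]
[0.0315, 0.0001, -0.0004] [0.01, 0.0, 0.01]
[0.0315, 0.0001, -0.0004] [0.01, 0.0, 0.01]
```

View pics/top1.png

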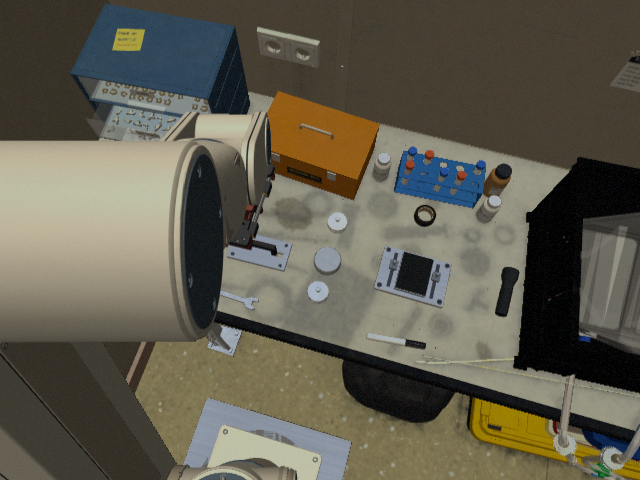

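View pics/c3.png

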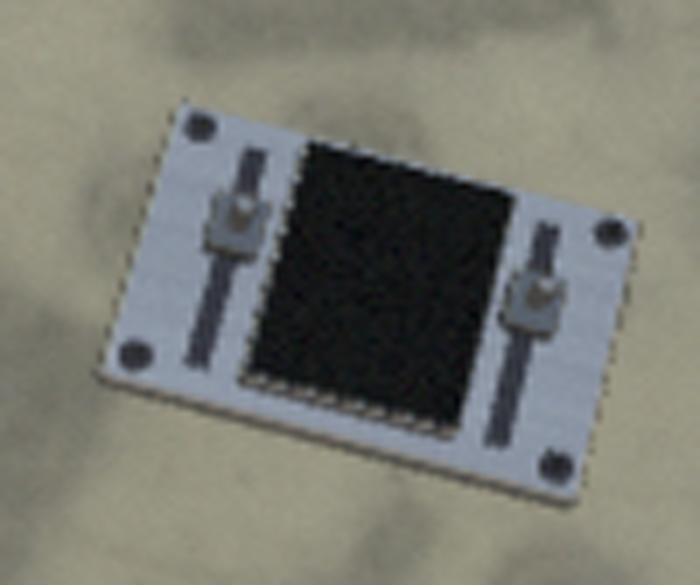

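View pics/side1.png

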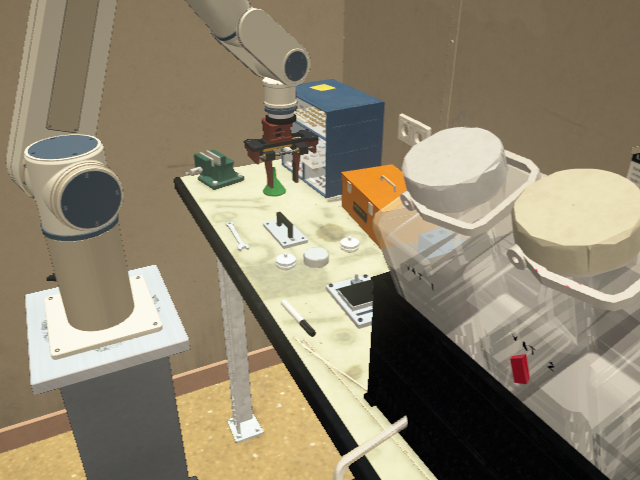

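Run:
```python
from h import *
f=lambda c:np.array(c)/[7,6.5]+[360,230]-0.43
C=[f(c) for c in [(183,103),(638,220),(577,498),(103,375)]]
W=np.array([atz("top",c,.014) for c in C]);print(W.round(4),W.mean(0))
for a,b in [(0,1),(3,2),(0,3),(1,2)]:
  e=W[a]-W[b]; print(np.linalg.norm(e).round(4), np.degrees(np.arctan2(e[1],e[0])).round(2))
Pc=[f(c) for c in [(308,143),(515,197),(455,430),(245,380)]]
W2=np.array([atz("top",c,.03) for c in Pc]);print("pad",W2.mean(0))
for a,b in [(0,1),(3,2),(0,3),(1,2)]:
  e=W2[a]-W2[b]; print(np.linalg.norm(e).round(4), np.degrees(np.arctan2(e[1],e[0])).round(2))
A=atz("top",f((242,212)),.044);B=atz("top",f((545,290)),.044);print("pins",A,B,(A+B)/2,np.linalg.norm(A-B),np.degrees(np.arctan2((A-B)[1],(A-B)[0])))
s=get_state();print("tcp in side px",proj("side",s["tcp_pos"]),"handle",proj("side",[.494,.156,.043]), "pins side",proj("side",A),proj("side",B))
```

```text
[[ 0.5861 -0.1277  0.014 ]
 [ 0.5846 -0.2837  0.014 ]
 [ 0.4782 -0.2835  0.014 ]
 [ 0.4787 -0.1262  0.014 ]] [ 0.53187685 -0.20525684  0.014     ]
0.156 89.46
0.1573 89.82
0.1074 -0.79
0.1064 -0.13
pad [ 0.53033304 -0.20480984  0.03      ]
0.0699 89.24
0.0686 91.07
0.0915 -0.28
0.0893 -1.15
pins [ 0.53897958 -0.15440652  0.044     ] [ 0.53828955 -0.25432519  0.044     ] [ 0.53863457 -0.20436585  0.044     ] 0.09992105302668568 89.60432894149405
tcp in side px [282.2639629  182.65539294] handle [283.27502934 219.27101495] pins side [354.21654552 273.13911874] [376.46404594 296.58104935]
```

Request:
carry_out --pt "0.03 0 0 0 0 0 0.7" --pt "0.03 0 0 0 0 0 0.7" --pt "0.03 0 0 0 0 0 0.7" --pt "0.02 0 0 0 0 0 0.7" --pt "0.0155 0 0 0 0 0 0.7" --pt "0 0 0 0 0 0 0.7" --pt "0 0 0 0 0 0 0" --pt "0 0 0 0 0 0 0" --pt "0 0 0 0 0 0 0" --pt "0 0 0 0 0 0 0" --pt "0 0 0 0 0 0 0" --pt "0 0 0 0 0 0 0" --force 50

```text
time: 4.0
tcp_pos: [0.4944, 0.1556, 0.0254]
ee_rot: [[0.0, 1.0, 0.03], [0.0, 0.03, -1.0], [-1.0, 0.0, -0.0]]
contact_force: [-0.8, -0.1, 0.4]
width: 0.193
```

Request:
carry_out --pt "0 0 0 0 0 0 0" --pt "0 0 0 0 0 0 0" --pt "0 0 0 0 0 0 0"

```text
time: 4.3
tcp_pos: [0.4947, 0.1556, 0.0255]
ee_rot: [[0.001, 1.0, 0.03], [0.0, 0.03, -1.0], [-1.0, 0.001, -0.0]]
contact_force: [0.1, 0.1, 3.6]
width: 0.154
```

Run:
```python
from h import *
for n in ["top","side"]:
    p,d=capture(n); cv2.imwrite(f"pics/{n}2.png",p[:,:,::-1]); np.save(f"{n}2.npy",d)
cv2.imwrite("pics/c4.png",np.vstack([cv2.resize(cv2.imread("pics/side2.png")[170:260,220:340],None,fx=5,fy=3.3*1.5)]))
print(get_state()["contact_force"],get_state()["ft_torque"])
```

```text
[0.42225834 1.28603694 4.8232083 ] [ 0.10175556 -0.13272024  0.03698384]
```

View pics/c4.png

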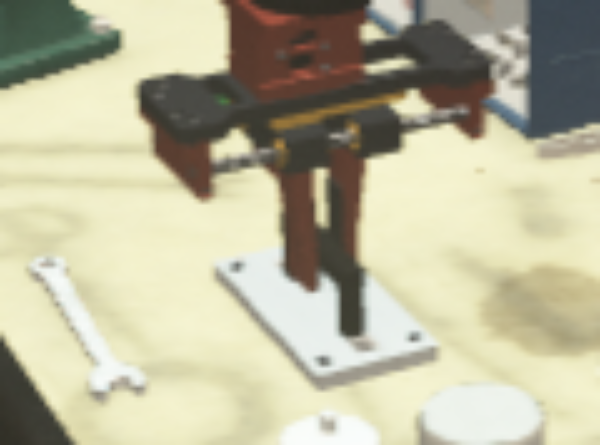

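Request:
carry_out --pt "-0.01 0 0 0 0 0 0" --pt "-0.02 0 0 0 0 0 0" --pt "-0.03 0 0 0 0 0 0" --pt "-0.03 0 0 0 0 0 0" --pt "-0.02 0 0 0 0 0 0" --pt "-0.005 0 0 0 0 0 0" --pt "0 0 0 0 0 0 0" --pt "0 0 0 0 0 0 0"

```text
time: 5.2
tcp_pos: [0.4933, 0.1552, 0.1391]
ee_rot: [[-0.002, 1.0, 0.03], [-0.001, 0.03, -1.0], [-1.0, -0.002, 0.001]]
contact_force: [-0.1, 0.4, -4.9]
width: 0.151
```

Run:
```python
from h import *
print(get_state()["contact_force"],get_state()["ft_torque"])
plan([0.5386,-0.2044,0.140],np.radians(-.4),12)
```

```text
[-0.06311341  0.4013641  -4.90767303] [-0.05232869 -0.08067398 -0.01925449]
[-0.0001, 0.0029, 0.0301] [0.18, 0.0, 0.01]
[-0.0001, 0.003, 0.0301] [0.18, 0.0, 0.01]
[-0.0001, 0.0031, 0.03] [0.18, 0.0, 0.01]
[-0.0001, 0.0032, 0.03] [0.18, 0.0, 0.01]
[-0.0001, 0.0033, 0.03] [0.18, 0.0, 0.01]
[-0.0001, 0.0033, 0.03] [0.18, 0.0, 0.01]
[-0.0001, 0.0034, 0.03] [0.18, 0.0, 0.01]
[-0.0001, 0.0035, 0.03] [0.18, 0.0, 0.01]
[-0.0001, 0.0036, 0.03] [0.18, 0.0, 0.01]
[-0.0001, 0.0037, 0.03] [0.18, 0.0, 0.01]
[-0.0001, 0.0038, 0.03] [0.18, 0.0, 0.01]
[-0.0001, 0.0039, 0.0299] [0.18, 0.0, 0.01]
```

Request:
carry_out --pt "0 0.001 0.012 0 0 0 0" --pt "0 0.003 0.027 0.2 0 0 0" --pt "0 0.0035 0.033 0.2 0 0 0" --pt "0 0.0035 0.035 0.2 0 0 0" --pt "0 0.004 0.036 0.2 0 0 0" --pt "0 0.004 0.036 0.2 0 0 0" --pt "0 0.004 0.036 0.2 0 0 0" --pt "0 0.004 0.036 0.2 0 0 0" --pt "0 0.0045 0.036 0.2 0 0 0" --pt "0 0.0045 0.036 0.2 0 0 0" --pt "0 0.0035 0.025 0.2 0 0 0" --pt "0 0.002 0.012 0.16 0 0 0"

```text
time: 6.4
tcp_pos: [0.54, -0.2065, 0.139]
ee_rot: [[-0.002, 1.0, -0.01], [0.0, -0.01, -1.0], [-1.0, -0.002, -0.0]]
contact_force: [-0.3, 0.1, -4.2]
width: 0.16
```

Request:
carry_out --pt "0 0 0 0 0 0 0" --pt "0 0 0 0 0 0 0" --pt "0 0 0 0 0 0 0"

```text
time: 6.7
tcp_pos: [0.5403, -0.2026, 0.1398]
ee_rot: [[-0.001, 1.0, -0.007], [0.001, -0.007, -1.0], [-1.0, -0.001, -0.001]]
contact_force: [0.3, -0.2, -3.6]
width: 0.155
```

Run:
```python
from h import *
for n in ["top","side"]:
    p,d=capture(n); cv2.imwrite(f"pics/{n}3.png",p[:,:,::-1]); np.save(f"{n}3.npy",d)
a=cv2.imread("pics/top3.png")[215:305,360:470];cv2.imwrite("pics/c5.png",cv2.resize(a,None,fx=7,fy=6.5,interpolation=cv2.INTER_CUBIC))
a=cv2.imread("pics/side3.png")[190:340,280:440];cv2.imwrite("pics/c6.png",cv2.resize(a,None,fx=4,fy=4,interpolation=cv2.INTER_CUBIC))
s=get_state();print(s["tcp_pos"],s["contact_force"],s["ft_torque"],s["ee_rot"])
```

```text
[ 0.54066302 -0.20273475  0.14011067] [ 0.58176347  0.63456968 -3.69289425] [-0.0909493  -0.0774225   0.03717729] [[-3.97190508e-04  9.99979050e-01 -6.46076016e-03]
 [ 2.86742659e-04 -6.46064652e-03 -9.99979089e-01]
 [-9.99999880e-01 -3.99034777e-04 -2.84170545e-04]]
```

View pics/c5.png

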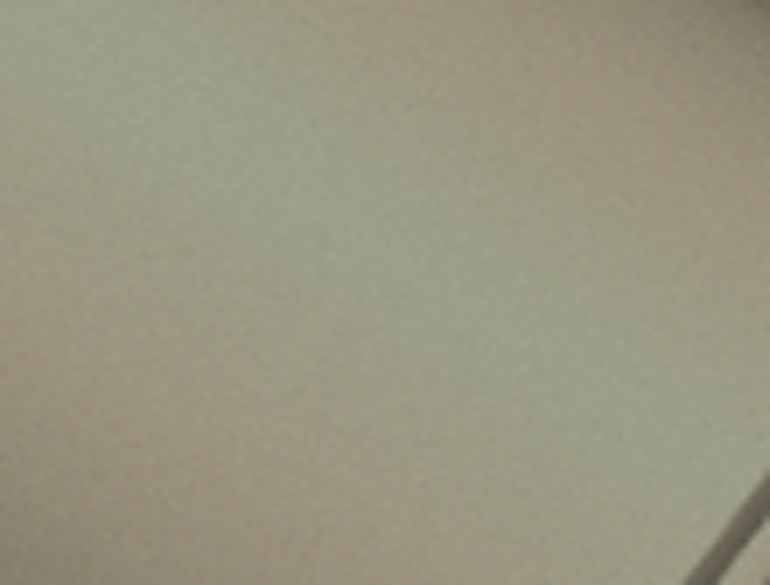

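View pics/c6.png

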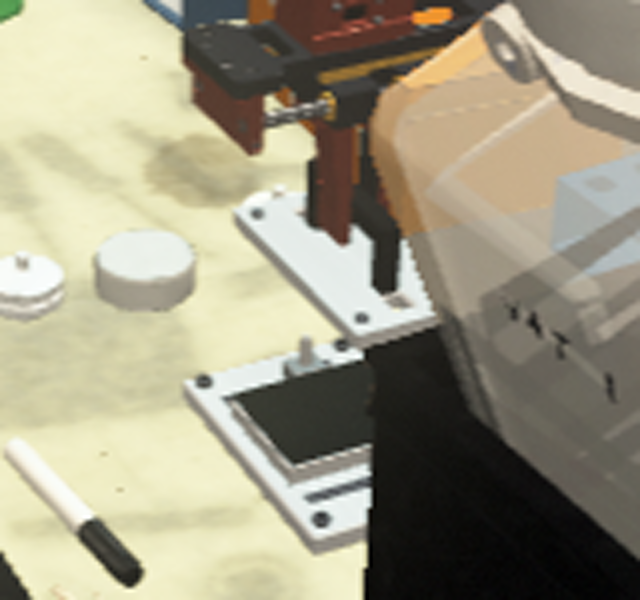

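Run:
```python
from h import *
s=get_state();t=np.array(s["tcp_pos"]);yaw=-0.0065
R=np.array([[np.cos(yaw),-np.sin(yaw),0],[np.sin(yaw),np.cos(yaw),0],[0,0,1]])
o=t+[0,0,-0.0255]
img=cv2.imread("pics/side3.png")
def z(x0,y0,w,h,f,name,P):
    a=cv2.resize(img[y0:y0+h,x0:x0+w],None,fx=f,fy=f,interpolation=cv2.INTER_CUBIC)
    for q in P:
        u=proj("side",q); c=((u+0.5-[x0,y0])*f).astype(int); cv2.drawMarker(a,tuple(int(i) for i in c),(0,0,255),cv2.MARKER_CROSS,12,1)
    cv2.imwrite(name,a)
P=[o+R@np.array(c) for c in [(-.035,.07,.01),(-.035,-.07,.01),(-.035,-.07,0),(.035,.07,.01)]]
z(330,230,65,50,12,"pics/c7.png",P+[np.array([.539,-.1544,.044]),np.array([.539,-.1544,.0255])])
for q in P: print(proj("side",q))
print(proj("side",[.539,-.1544,.044]))
W=[(.5861,-.1277),(.4782,-.2835),(.4787,-.1262)]
z(320,260,65,70,8,"pics/c8.png",[np.array([a,b,.014]) for a,b in W]+[np.array([.539,-.1544,.044])])
```

```text
[337.61460422 241.32443519]
[369.02409286 273.03975055]
[368.80022051 277.15037827]
[365.23754416 234.66445693]
[354.22304269 273.13554331]
```

View pics/c7.png

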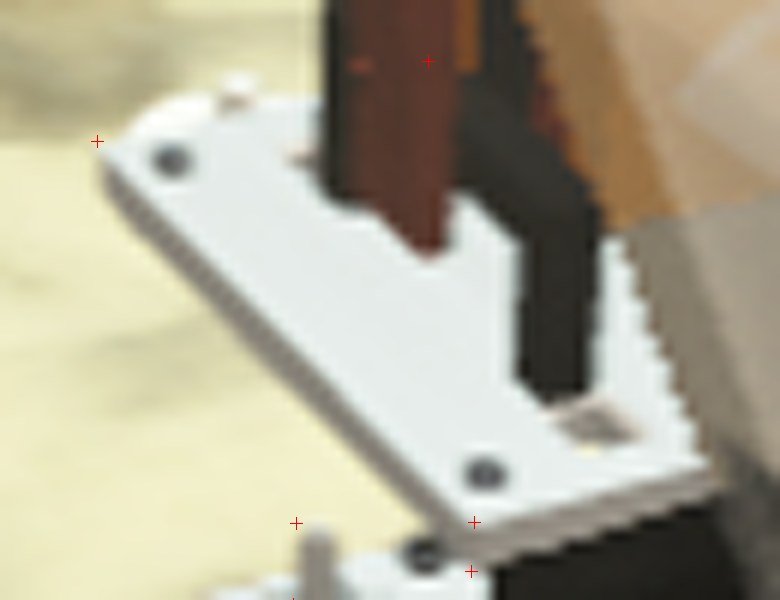

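View pics/c8.png

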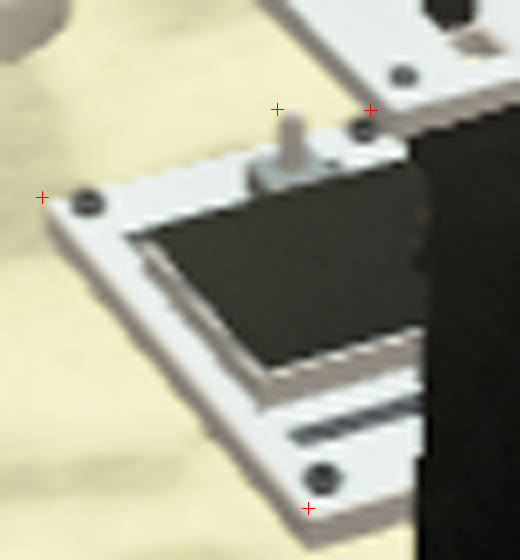

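Run:
```python
from h import *
for du in [(1.7,-.1),(1.4,0),(1.9,-.3)]:
    print(atz("side",np.array([354.223,273.136])+du,.044))
img=cv2.imread("pics/top1.png")
for i,(x0,y0) in enumerate([(385,250),(425,262)]):
    a=cv2.resize(img[y0:y0+24,x0:x0+24],None,fx=24,fy=24,interpolation=cv2.INTER_CUBIC)
    for q in ([.539,-.1544,.044],[.542,-.1559,.044],[.542,-.1559,.0255],[.539,-.2544,.044],[.542,-.2559,.044]):
        c=((proj("top",q)+.5-[x0,y0])*24).astype(int); cv2.drawMarker(a,(int(c[0]),int(c[1])),(0,0,255),0,12,1)
    cv2.imwrite(f"pics/pin{i}.png",a)
```

```text
[ 0.54268881 -0.15570766  0.044     ]
[ 0.54187377 -0.15577363  0.044     ]
[ 0.54349819 -0.15518328  0.044     ]
```

View pics/pin0.png

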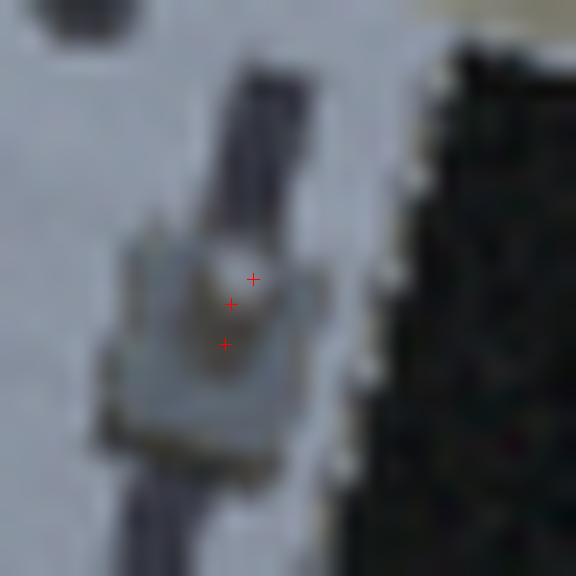

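View pics/pin1.png

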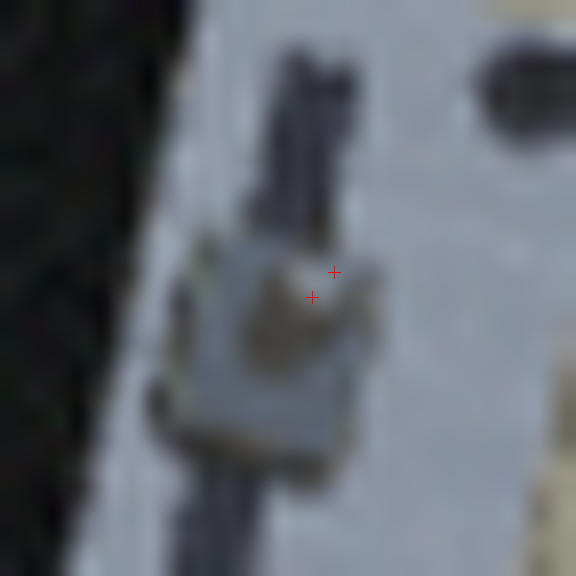

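Request:
carry_out --pt "0.01 0.0013 0.002 0 0 0 0" --pt "0.02 0 0 0 0 0 0" --pt "0.02 0 0 0 0 0 0" --pt "0.012 0 0 0 0 0 0" --pt "0.003 0 0 0 0 0 0" --pt "0 0 0 0 0 0 0" --pt "0 0 0 0 0 0 0" --pt "0 0 0 0 0 0 0"

```text
time: 7.6
tcp_pos: [0.5427, -0.2062, 0.076]
ee_rot: [[0.001, 1.0, -0.008], [-0.001, -0.008, -1.0], [-1.0, 0.001, 0.001]]
contact_force: [-0.1, 0.0, -4.2]
width: 0.158
```

Run:
```python
from h import *
p,d=capture("side");cv2.imwrite("pics/side4.png",p[:,:,::-1]);p=p[:,:,::-1]
cv2.imwrite("pics/c9.png",cv2.resize(p[240:320,325:415],None,fx=8,fy=7.5,interpolation=cv2.INTER_CUBIC))
T=[];F=[];M=[]
for i in range(3):
    s=get_state();F.append(s["contact_force"]);T.append(s["tcp_pos"]);M.append(s["ft_torque"]);capture("side")
print(np.mean(T,0),np.mean(F,0),np.mean(M,0))
```

```text
[ 0.54255454 -0.20615552  0.07591917] [-0.15165648  0.69351629 -3.20649944] [-0.04343117 -0.05855589 -0.01201435]
```

View pics/c9.png

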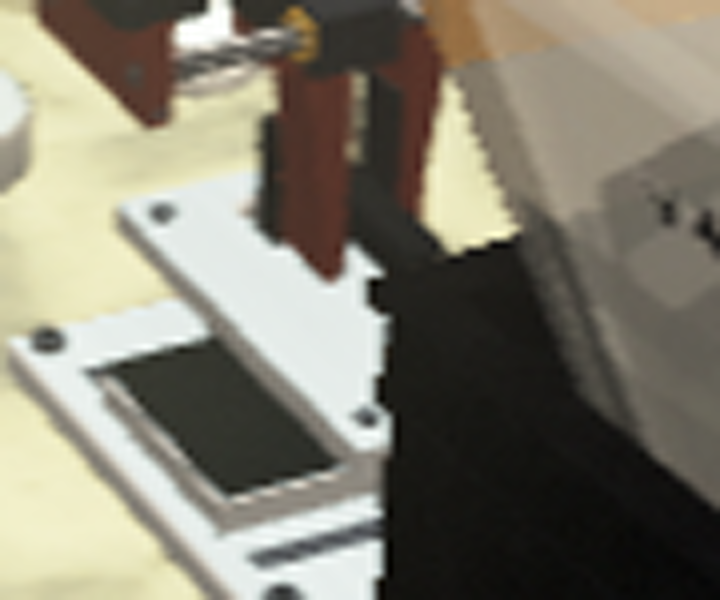

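Request:
carry_out --pt "0.003 -0.0003 -0.0008 0 0 0 0" --pt "0.002 0 0 0 0 0 0" --pt "0.001 0 0 0 0 0 0" --pt "0.001 0 0 0 0 0 0" --pt "0.001 0 0 0 0 0 0" --pt "0 0 0 0 0 0 0"

```text
time: 8.4
tcp_pos: [0.5417, -0.2051, 0.067]
ee_rot: [[-0.0, 1.0, -0.008], [0.0, -0.008, -1.0], [-1.0, -0.0, -0.0]]
contact_force: [0.0, -0.0, -4.4]
width: 0.156
```

Request:
carry_out --pt "0.001 0 0 0 0 0 0" --pt "0.001 0 0 0 0 0 0" --pt "0 0 0 0 0 0 0"

```text
time: 8.7
tcp_pos: [0.5417, -0.2051, 0.065]
ee_rot: [[-0.0, 1.0, -0.008], [0.0, -0.008, -1.0], [-1.0, -0.0, -0.0]]
contact_force: [-0.3, -1.2, -3.7]
width: 0.159
```

Request:
carry_out --pt "0.001 0 0 0 0 0 0" --pt "0.001 0 0 0 0 0 0" --pt "0.001 0 0 0 0 0 0" --pt "0 0 0 0 0 0 0"

```text
time: 9.1
tcp_pos: [0.5417, -0.2051, 0.062]
ee_rot: [[-0.0, 1.0, -0.008], [0.0, -0.008, -1.0], [-1.0, -0.0, -0.0]]
contact_force: [-1.0, 0.5, -4.1]
width: 0.155
```

Request:
carry_out --pt "0.001 0 0 0 0 0 0" --pt "0.001 0 0 0 0 0 0" --pt "0.001 0 0 0 0 0 0" --pt "0 0 0 0 0 0 0"

```text
time: 9.5
tcp_pos: [0.5417, -0.2051, 0.059]
ee_rot: [[-0.0, 1.0, -0.008], [0.0, -0.008, -1.0], [-1.0, -0.0, -0.0]]
contact_force: [-0.3, -0.0, -2.6]
width: 0.158
```

Run:
```python
from h import *
p,d=capture("side");p=p[:,:,::-1]
cv2.imwrite("pics/c10.png",cv2.resize(p[240:320,325:415],None,fx=8,fy=7.5,interpolation=cv2.INTER_CUBIC))
T=[];F=[];M=[]
for i in range(4):
    s=get_state();F.append(s["contact_force"]);T.append(s["tcp_pos"]);M.append(s["ft_torque"]);capture("side")
print(np.mean(T,0),np.mean(F,0),np.mean(M,0))
```

```text
[ 0.5417703  -0.20515894  0.05914358] [-0.43162949  0.32898556 -3.60984722] [-0.01344574 -0.08075693 -0.01790133]
```

View pics/c10.png

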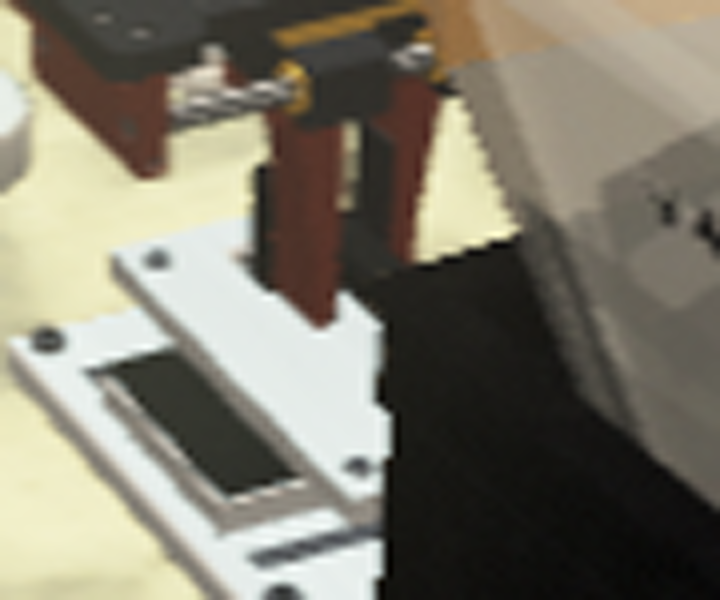

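The plate's underside is at about 33.5 mm, roughly 10 mm below the pin tops. There's no contact force, so both pins are inside the holes. I'll lower it to the pad.

Request:
carry_out --pt "0.001 0 0 0 0 0 0" --pt "0.001 0 0 0 0 0 0" --pt "0.001 0 0 0 0 0 0" --pt "0 0 0 0 0 0 0"

```text
time: 10.15
tcp_pos: [0.5417, -0.2051, 0.056]
ee_rot: [[-0.0, 1.0, -0.008], [0.0, -0.008, -1.0], [-1.0, -0.0, -0.0]]
contact_force: [-0.0, -0.4, -4.1]
width: 0.155
```

Request:
carry_out --pt "0.0005 0 0 0 0 0 0" --pt "0.0005 0 0 0 0 0 0" --pt "0 0 0 0 0 0 0"

```text
time: 10.45
tcp_pos: [0.5418, -0.2051, 0.0554]
ee_rot: [[-0.0, 1.0, -0.008], [-0.0, -0.008, -1.0], [-1.0, -0.0, 0.0]]
contact_force: [-1.3, -0.3, -0.5]
width: 0.158
```

Request:
carry_out --pt "0.0005 0 0 0 0 0 0" --pt "0.0005 0 0 0 0 0 0" --pt "0 0 0 0 0 0 0" --pt "0 0 0 0 0 0 0"

```text
time: 10.85
tcp_pos: [0.5418, -0.2052, 0.0554]
ee_rot: [[0.0, 1.0, -0.008], [-0.0, -0.008, -1.0], [-1.0, 0.0, 0.0]]
contact_force: [-4.9, 1.9, 11.0]
width: 0.158
```

Run:
```python
from h import *
p,d=capture("side");p=p[:,:,::-1]
cv2.imwrite("pics/c11.png",cv2.resize(p[240:320,325:415],None,fx=8,fy=7.5,interpolation=cv2.INTER_CUBIC))
T=[];F=[];M=[]
for i in range(4):
    s=get_state();F.append(s["contact_force"]);T.append(s["tcp_pos"]);M.append(s["ft_torque"]);capture("side")
print(np.mean(T,0),np.mean(F,0),np.mean(M,0))
```

```text
[ 0.54184659 -0.20516836  0.05542122] [-4.47746666  1.93319231 11.22501071] [ 0.26110296  0.70832212 -0.00349742]
```

View pics/c11.png

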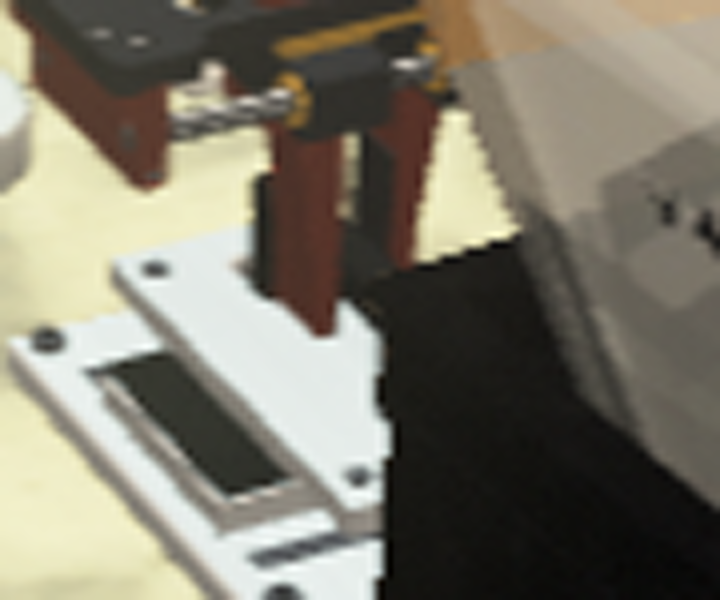

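It stops hard at TCP z 0.0554, against an expected 0.0555, so it's seated. I'll release and back off.

Request:
carry_out --pt "-0.0007 0 0 0 0 0 0" --pt "0 0 0 0 0 0 0.25" --pt "0 0 0 0 0 0 0.4" --pt "0 0 0 0 0 0 0.6" --pt "0 0 0 0 0 0 0.6" --pt "0 0 0 0 0 0 0.6"

```text
time: 11.7
tcp_pos: [0.5418, -0.2051, 0.0548]
ee_rot: [[-0.0, 1.0, -0.008], [0.0, -0.008, -1.0], [-1.0, -0.0, -0.0]]
contact_force: [-0.2, -0.3, -0.0]
width: 0.567
```

Request:
carry_out --pt "-0.005 0 0 0 0 0 0.6" --pt "-0.01 0 0 0 0 0 0.6" --pt "-0.02 0 0 0 0 0 0.6" --pt "-0.03 0 0 0 0 0 0.6" --pt "-0.03 0 0 0 0 0 0.6" --pt "-0.03 0 0 0 0 0 0.6" --pt "-0.01 0 0 0 0 0 0.6"

```text
time: 12.4
tcp_pos: [0.5435, -0.2058, 0.1938]
ee_rot: [[0.005, 1.0, -0.008], [-0.002, -0.008, -1.0], [-1.0, 0.005, 0.002]]
contact_force: [0.3, -0.5, 0.1]
width: 0.596
```

Request:
carry_out --pt "0 0 -0.02 0 0 0 0.6" --pt "0 0 -0.03 0 0 0 0.6" --pt "0 0 -0.035 0 0 0 0.6" --pt "0 0 -0.035 0 0 0 0.6" --pt "0 0 -0.035 0 0 0 0.6" --pt "0 0 -0.035 0 0 0 0.6" --pt "0 0 -0.035 0 0 0 0.6" --pt "0 0 -0.035 0 0 0 0.6" --pt "0 0 -0.035 0 0 0 0.6" --pt "0 0 -0.02 0 0 0 0.6" --pt "0 0 0 0 0 0 0.6" --pt "0 0 0 0 0 0 0.6"

```text
time: 13.6
tcp_pos: [0.5439, 0.1098, 0.1894]
ee_rot: [[-0.001, 1.0, -0.007], [-0.0, -0.007, -1.0], [-1.0, -0.001, 0.0]]
contact_force: [-0.7, -0.9, -0.5]
width: 0.6
```

Run:
```python
from h import *
p,d=capture("top");q=p[:,:,::-1];cv2.imwrite("pics/top5.png",q)
cv2.imwrite("pics/c12.png",cv2.resize(q[230:320,360:460],None,fx=7,fy=6.5,interpolation=cv2.INTER_CUBIC))
P=pts("top",d,np.ones(d.shape,bool)); m=(abs(P[:,0]-.54)<.03)&(abs(P[:,1]+.205)<.065)
h=P[m];h=h[(h[:,2]>.03)&(h[:,2]<.05)];A=np.c_[h[:,:2]-[.54,-.205],np.ones(len(h))];print(np.linalg.lstsq(A,h[:,2],rcond=None)[0],len(h),np.median(h[:,2]))
H=P[m];H=H[H[:,2]>.06];print(H.mean(0),np.median(H[:,2]))
```

```text
[ 0.00048265 -0.00135617  0.0399721 ] 1108 0.04003088924440246
[ 0.5393146  -0.20347386  0.07759372] 0.07893416419642563
```

View pics/c12.png

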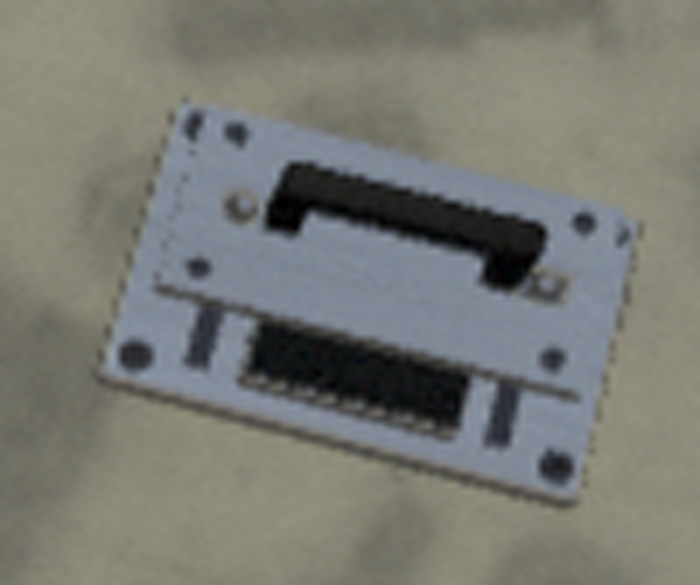

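View pics/top5.png

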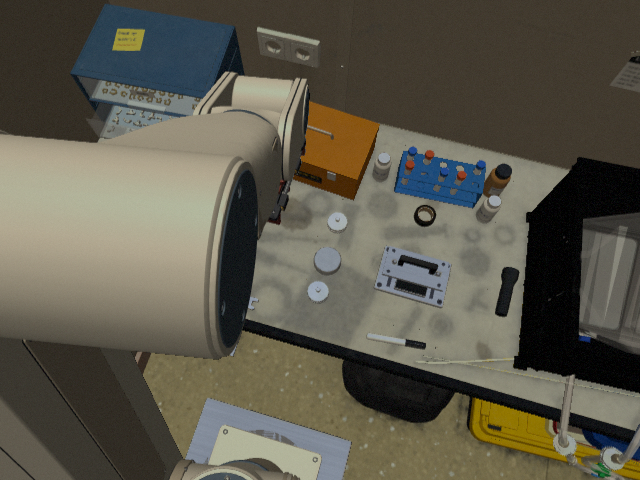

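The pins show in both holes, at (240,205) and (547,283) in the crop. The plate top is level at 40.0 mm, as it should be, and the other things haven't moved. Handing in.

```bash
python3 -c "
from workcell import *
print(hand_in())"
```

```text
the job is handed in; nothing more can be done
None
```

The press is closed: the plate lies flat on the rubber pad with both pins through its holes. I handed the job in after about 14 s of the 61 s allowed.

I gripped the plate by its handle and lowered it in millimetre steps, watching the wrist force. The pins entered both holes without any measurable contact. I kept hold until it stopped on the pad, pressing with about 15 N, then let go and backed the arm off.

**Final checks from the top camera, after release:**
- **Height:** the plate's top face is at 40.0 mm, which is the 30 mm pad plus the 10 mm plate.
- **Level:** its slope is about 0.001, so it is flush.
- **Pins:** they are visible in both the round hole and the slot.
- **Other things:** those visible in the last picture look unmoved. The funnel and most of the spanner were hidden behind the arm, so I couldn't recheck them, but the arm didn't go near either.

**Disagreement:** my first reading of the pin position from the top camera was about 3 mm off from the side camera. I resolved it before lowering by re-reading the pin tops and comparing with the held plate. No other check failed.

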